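Seat the drilling template on its locating pins

TASK

The white plastic drilling template is lying out of place on the tips of the jig board's two locating pins. Nudge it along with the fingertips until both of its holes drop over the pins and it lies flat on the red book cover, then take the hand away. Only push it, never pick it up or tip it up, and leave everything else on the bench where it is.

Things in the scene. Friction and masses are not known exactly. Their poses are not given: they have to be found in the camera images.
- jig: Plywood jig board 270 (x) x 360 (y) x 18 mm, fixed. Origin on its underside (bench level), below the centre of the seated template; x points from the robot's side to the backstop, y left along the backstop, z up. On it a fixed red book cover, 3 mm thick, its top 21 mm above the bench, reaching in front of the backstop from x = -123 to +66 mm, y = +-160 mm.
- pin0 (a point): Foot of the left (+y) steel pin, on the red cover's top, at x 15, y 60 mm in the jig frame. The pin is 10 mm thick for 4.5 mm, then tapers over 5.5 mm to a 3 mm tip: 10 mm high in all. At the start the pins are hidden under the template; a yellow line across the backstop's top marks the y of each pin.
- pin1 (a point): The same for the right (-y) pin, at x = 15, y = -60 mm in the jig frame.
- stop (a point): Foot of the front face of the dark wooden backstop (320 mm long, top 48 mm above the bench), at mid-length: x = 66.5 mm in the jig frame. A template pushed flat against this face is square, and its holes are within 2 mm of the pins in x, close enough to drop when they also come within about 3 mm in y.
- template: Loose white plastic plate 130 (x) x 220 (y) x 10 mm, about 0.4 kg. Origin at the middle of its near lower edge; x to its far edge, y left, z out of its upper face. At the start it lies on the pins' tips, near edge down on the red cover, far side raised; a few degrees askew, its holes up to 40 mm left or right of the pins and 12 to 30 mm on the robot's side of them.
- hole0 (a point): Centre of the template's left (+y) 12 mm through hole on its lower face, 80 mm from the near edge, 60 mm left of the middle. It belongs on pin0 and lies at pin0's foot when seated. A hole that comes over a pin's tapered tip falls over it and centres itself.
- hole1 (a point): The same for the right (-y) hole; it belongs on pin1.
- template_center (a point): Centre of the template, half-way through its thickness, 65 mm from the near edge; 26 mm above the bench when seated. The template slides when pushed by an edge with 2 to 12 N; while it rides on the pins, the middle of its side edges is about 5 to 20 mm above the cover, and its near edge 0 to 10 mm.
- weight: Brass paper weight, 42 mm diameter, 46 mm tall, standing on the jig board behind the backstop; origin on its underside or long axis. Leave it where it is.
- spool: White thread spool, 36 mm diameter, 40 mm tall, standing on the jig board behind the backstop; origin on its underside or long axis. Leave it where it is.
- glue: Glass jar of glue, 60 mm diameter, 75 mm tall, to the left of the jig board; origin on its underside or long axis. Leave it where it is.
- awl: Awl with a wooden handle, about 150 mm long, lying to the right of the jig board; origin on its underside or long axis. Leave it where it is.
- brush: Glue brush, about 180 mm long, lying to the left of the jig board; origin on its underside or long axis. Leave it where it is.
- calculator: Pink pocket calculator 130 x 85 x 14 mm, lying to the right of the jig board; origin on its underside or long axis. Leave it where it is.

How it is judged:
By the outcome, as a careful person would: the job done as asked, in the order asked, and still so for the second after the job is handed in, with the robot touching nothing.
It also fails if it takes over 64 s, if anything falls off the work surface, if the arm or the gripper's body presses on something with over 40 N, if the wrist force passes 120 N, or if a joint passes its speed limit or range.

ROBOT

A 6-joint arm with a two-finger parallel gripper is mounted at the origin on the work surface. World frame = base frame: x ahead of the robot, y to its left, z up, the work surface at z = 0. Lengths are in mm, angles in rad, forces in N, time in s.
With the tool pointing down it reaches from about 300 to 775 mm from the base axis. Payload 14.6 kg.
Tool frame: the origin (TCP) lies at the very end of the fingers, on their centre line; the grasp point (between the pads) lies 19 mm behind it; z points along the fingers, y is the line along which they close (so a half turn about z gives the same grasp; the last joint's range is limited). The gripper opens to 94 mm and grips with 3 to 60 N. Pads are 16 mm wide; open, the fingers measure 119 mm over their backs; the gripper's body (75 mm by 177 mm) begins 78 mm behind the grasp point.
Start: joints at [-1.208, 0.3, 1.521, -0, 1.321, -0.067], TCP at [229.171, -499.97, 205.446] pointing down, gripper open.
Joint ranges: [-3.03, 3.03], [-0.79, 2.21], [0.23, 2.52], [-1.04, 4.18], [0, 3.07], [-2.55, 2.55]. Speed limits (rad/s): [2.22, 2.22, 2.57, 3.14, 3.14, 3.14].

INTERFACE

Orientations are given as [roll, pitch, yaw] about the fixed x, y, z axes, in that order (R = Rz(yaw) Ry(pitch) Rx(roll)).
In Python, from cell import manip gives the robot as it stands. The module is installed in compiled form; this text tells all that it offers.
- The arm moves only by the shell command python3 -m inch 'ROWS' [FORCE]. ROWS is JSON, a list of rows, each an object of numbers: "gripper": the opening, from 0 (shut) to 1 (fully open); "dx", "dy", "dz": the shift along the world's x, y, z in m; "wx", "wy", "wz": the turn, a rotation vector about the world's x, y, z in degrees. A call has exactly 5 rows; each row is the pose to reach, as a shift and turn from the pose commanded when the call began; what a row does not reach only later rows make up. A row lasts 1/12 s, in which the tool goes at most 41.7 mm and 7.16 degrees, less where a joint would pass 70% of its speed; a pose out of reach is approached as far as the arm can. A call with a gripper value outside its range is refused whole. The fingers move at their own pace and stop on an object; FORCE is the grip in N (left out, the last holds). Time passes only in rows, so rows that repeat a pose let the fingers close, or fill a call up. It gives the time, the measured TCP pose, the force, the opening and the grip force at its end, in the units of the state.
- manip.read_state(): the state, without advancing time (a new reading comes with each control period).
- manip.camera(name): name is "scene" or "top" or "wrist"; returns the picture (400x640x3 uint8, blue, green, red); there is no depth.
- manip.camera_info(name): a dict with "camera_matrix" (3x3 intrinsics, pixels), "D" ([k1, k2, p1, p2, k3] as OpenCV has them; the pictures are not rectified), "R" (3x3) and "t" (3): a world point X has camera coordinates R X + t; the wrist camera has in their place "tool_from_camera" (4x4, takes a point from camera to tool coordinates, whose origin is the TCP and whose axes are the flange's). Camera axes: x right, y down, z forward; pixel columns grow to the right and rows downward; lengths in mm; the calibration is good to about 2 mm. A picture is of the moment at which its call begins: read the wrist's pose just before it. camera_info takes no time and is no camera call.
- manip.sign_off(): hands the job in; it is judged then, once.
The state is a dict: "clock": time; "joints": joint angles; "qd": joint speeds; "effort": joint torques, N m; "eef_pos": TCP position; "eef_rot": TCP orientation; "wrist_force": force on the tool from outside, world axes, zero at the start; "moment": the same for the moment, N m; "finger_gap": finger opening in mm; "finger_force": force on a finger pad.
Only numpy, scipy, OpenCV 4.12 (cv2) and the standard library are available. Lean on these libraries where they do the work, as an engineer would, in place of code of your own. Each camera call takes 0.05 s, during which the arm holds its last target. There are 200 camera calls.

## Working session

There is one attempt and no reset: what is moved stays moved. The work goes in short steps, Python scripts to look and compute and a shell command to move; the robot and the scene stay as the last step left them, time stands still between calls to the robot, and variables do not carry over. Pictures are saved under pics/ and viewed, at most 10 in all, crops included, and the job is handed in when it is done.

```bash
mkdir -p pics
python3 - <<'E'
from cell import manip
import cv2,numpy as np
for n in("scene","top"):
    cv2.imwrite(f"pics/{n}0.png",manip.camera(n)); i=manip.camera_info(n)
    print(n,np.round(i["camera_matrix"],1).tolist(),np.round(i["D"],3),np.round(i["R"],3).tolist(),np.round(i["t"],1))
s=manip.read_state();print(s["clock"],s["eef_pos"],s["eef_rot"],s["finger_gap"])
E
```

```text
scene [[384.2, 0.0, 313.8], [0.0, 384.2, 203.4], [0.0, 0.0, 1.0]] [-0.049  0.     0.     0.     0.   ] [[0.603, 0.797, 0.02], [0.453, -0.322, -0.832], [-0.656, 0.511, -0.555]] [-335.5 -196.5 1404.4]
top [[427.7, 0.0, 321.1], [0.0, 427.7, 198.6], [0.0, 0.0, 1.0]] [-0.089  0.     0.     0.     0.   ] [[-0.0, -1.0, 0.007], [-0.998, -0.0, -0.067], [0.067, -0.007, -0.998]] [  -6.3  537.  1233.2]
0.1 [ 229.09870872 -499.75790274  204.95036336] [-3.14056245e+00 -6.22937307e-05  4.29783284e-01] 93.94864792906796
```

View pics/top0.png

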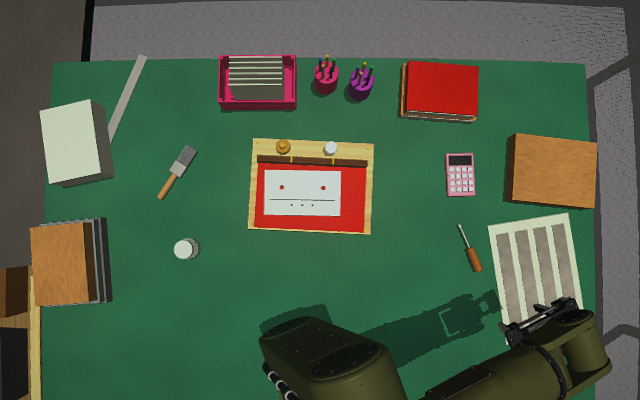

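View pics/scene0.png

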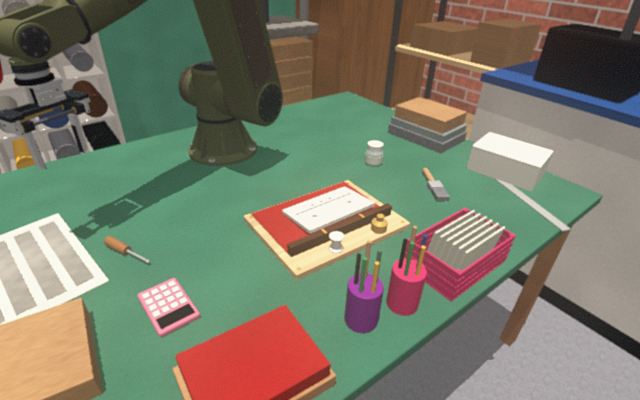

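The top view shows the template at px (264–341, 170–216), with holes at about (282,187) and (323,188). The yellow pin marks are near x = 291 and x = 337, so the template sits to the left (+y) and on the robot's side of the pins. Next I'll measure it.

```bash
cat > h.py <<'E'
from cell import manip
import cv2,numpy as np
from scipy.spatial.transform import Rotation as Ro
def cam(n):
    s=manip.read_state(); im=manip.camera(n); i=manip.camera_info(n)
    K=np.array(i["camera_matrix"]);D=np.array(i["D"])
    if n=="wrist":
        T=np.eye(4);T[:3,:3]=Ro.from_euler("xyz",s["eef_rot"]).as_matrix();T[:3,3]=s["eef_pos"]
        M=np.linalg.inv(T@np.array(i["tool_from_camera"]));R,t=M[:3,:3],M[:3,3]
    else: R,t=np.array(i["R"]),np.array(i["t"])
    return im,(K,D,R,t)
def onplane(px,c,z):
    K,D,R,t=c
    u=cv2.undistortPoints(np.array(px,float).reshape(-1,1,2),K,D)[:,0]
    d=np.c_[u,np.ones(len(u))]@R; C=-R.T@t
    return C+d*((z-C[2])/d[:,2])[:,None]
def proj(P,c):
    K,D,R,t=c
    return cv2.projectPoints(np.array(P,float).reshape(-1,1,3),cv2.Rodrigues(R)[0],t,K,D)[0][:,0]
def blob(mask):
    cs,_=cv2.findContours(mask.astype(np.uint8),cv2.RETR_EXTERNAL,cv2.CHAIN_APPROX_NONE)
    return max(cs,key=cv2.contourArea)
E
python3 - <<'E'
from h import *
im,c=cam("top"); b=im.astype(int)
roi=np.zeros(im.shape[:2],bool);roi[120:250,235:390]=1
hsv=cv2.cvtColor(im,cv2.COLOR_BGR2HSV)
board=roi&~((hsv[...,0]>60)&(hsv[...,0]<95)&(hsv[...,1]>60))
r=cv2.minAreaRect(blob(board));p=cv2.boxPoints(r);print("board",p.round(1).tolist(),onplane(p,c,18).round(1).tolist())
red=roi&(b[...,2]>120)&(b[...,1]<70)
p=cv2.boxPoints(cv2.minAreaRect(blob(red)));print("red",onplane(p,c,21).round(1).tolist())
w=roi&(b.min(2)>140);w[:165]=0
p=cv2.boxPoints(cv2.minAreaRect(blob(w)));print("tmpl",p.round(1).tolist(),onplane(p,c,36).round(1).tolist())
cv2.imwrite("pics/top1.png",cv2.resize(im[130:245,240:385],None,fx=5,fy=5,interpolation=cv2.INTER_CUBIC))
E
```

```text
board [[246.39999389648438, 228.8000030517578], [251.0, 136.8000030517578], [374.79998779296875, 143.0], [370.20001220703125, 235.0]] [[448.6, 211.7, 18.0], [720.5, 201.5, 18.0], [702.1, -165.3, 18.0], [430.6, -149.3, 18.0]]
red [[454.8, 189.7, 21.0], [643.3, 183.1, 21.0], [628.7, -137.7, 21.0], [440.4, -127.8, 21.0]]
tmpl [[263.6000061035156, 214.0], [264.5, 169.1999969482422], [340.5, 170.6999969482422], [339.6000061035156, 215.5]] [[491.4, 159.5, 36.0], [621.2, 158.1, 36.0], [616.9, -62.2, 36.0], [487.2, -59.3, 36.0]]
```

View pics/top1.png

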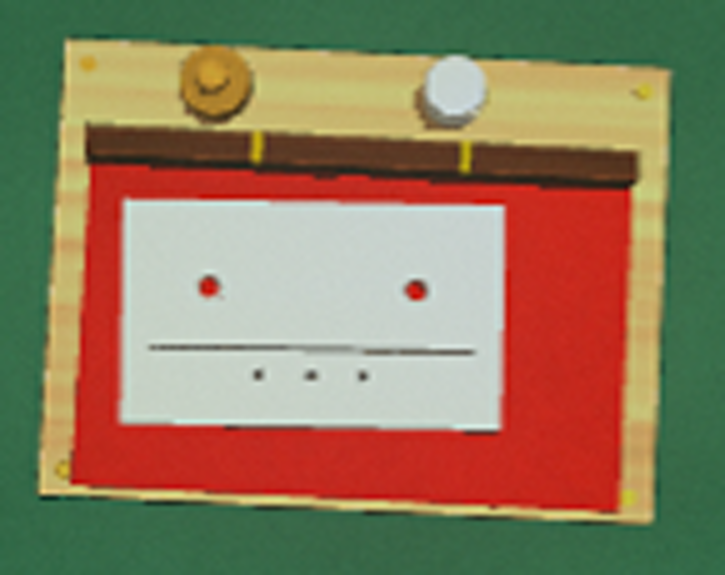

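The template is about 17 mm short of the pins in x, 23 mm left of them, and turned 1.5° relative to the jig (jig yaw about −2.6°, origin about (570, 25)). I'll move above its near side and line the fingers up with the jig.

```bash
python3 -m inch '[{"dx":0.015,"dy":0.036,"wz":-6,"gripper":1},{"dx":0.030,"dy":0.073,"wz":-12,"gripper":1},{"dx":0.045,"dy":0.110,"wz":-18,"gripper":1},{"dx":0.060,"dy":0.147,"wz":-24,"gripper":1},{"dx":0.075,"dy":0.184,"wz":-27.2,"gripper":1}]'
python3 -m inch '[{"dx":0.015,"dy":0.036,"gripper":1},{"dx":0.030,"dy":0.073,"gripper":1},{"dx":0.045,"dy":0.110,"gripper":1},{"dx":0.060,"dy":0.147,"gripper":1},{"dx":0.075,"dy":0.184,"gripper":1}]'
python3 -m inch '[{"dx":0.015,"dy":0.036,"gripper":1},{"dx":0.030,"dy":0.073,"gripper":1},{"dx":0.045,"dy":0.110,"gripper":1},{"dx":0.060,"dy":0.147,"gripper":1},{"dx":0.075,"dy":0.184,"gripper":1}]'
python3 - <<'E'
from h import *
im,c=cam("wrist");cv2.imwrite("pics/w0.png",im)
s=manip.read_state();print(s["clock"],s["eef_pos"],s["eef_rot"]*1,s["wrist_force"])
E
```

```text
0.2 [ 229.10715493 -499.8350676   205.09204634] [-3.14086384e+00 -2.57431570e-05  4.29823870e-01] [0.18598557 0.10390797 0.20647179]validation failed for argument at $[0]...
validation failed for argument at $[0]...
validation failed for argument at $[0]...
```

View pics/w0.png

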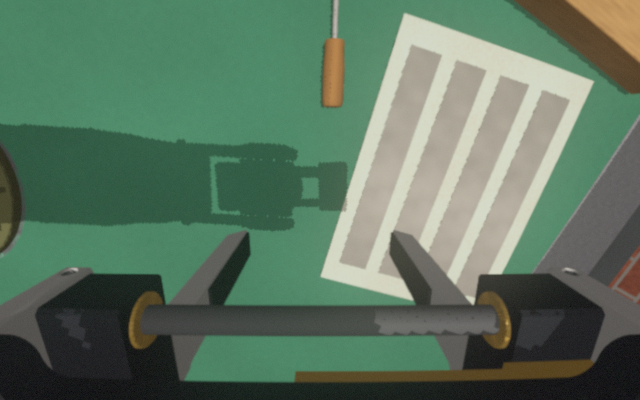

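The wrist picture still shows the start pose, because all three calls were refused. I'll try again with every key in each row.

```bash
python3 -m inch '[{"gripper":1,"dx":0.015,"dy":0.036,"dz":0,"wx":0,"wy":0,"wz":-6},{"gripper":1,"dx":0.030,"dy":0.073,"dz":0,"wx":0,"wy":0,"wz":-12},{"gripper":1,"dx":0.045,"dy":0.110,"dz":0,"wx":0,"wy":0,"wz":-18},{"gripper":1,"dx":0.060,"dy":0.147,"dz":0,"wx":0,"wy":0,"wz":-24},{"gripper":1,"dx":0.075,"dy":0.184,"dz":0,"wx":0,"wy":0,"wz":-27.2}]'
```

```text
clock: 0.62
eef_pos: [304.3, -314.2, 205.3]
eef_rot: [-3.141, 0.0, -0.051]
wrist_force: [1.0, -0.9, 0.1]
finger_gap: 93.9
finger_force: 0.0
```

```bash
python3 -m inch '[{"gripper":1,"dx":0.015,"dy":0.036,"dz":0,"wx":0,"wy":0,"wz":0},{"gripper":1,"dx":0.030,"dy":0.073,"dz":0,"wx":0,"wy":0,"wz":0},{"gripper":1,"dx":0.045,"dy":0.110,"dz":0,"wx":0,"wy":0,"wz":0},{"gripper":1,"dx":0.060,"dy":0.147,"dz":0,"wx":0,"wy":0,"wz":0},{"gripper":1,"dx":0.076,"dy":0.184,"dz":0,"wx":0,"wy":0,"wz":0}]'
python3 -m inch '[{"gripper":1,"dx":0.015,"dy":0.036,"dz":0,"wx":0,"wy":0,"wz":0},{"gripper":1,"dx":0.030,"dy":0.073,"dz":0,"wx":0,"wy":0,"wz":0},{"gripper":1,"dx":0.045,"dy":0.110,"dz":0,"wx":0,"wy":0,"wz":0},{"gripper":1,"dx":0.060,"dy":0.147,"dz":0,"wx":0,"wy":0,"wz":0},{"gripper":1,"dx":0.076,"dy":0.184,"dz":0,"wx":0,"wy":0,"wz":0}]'
python3 - <<'E'
from h import *
im,c=cam("wrist");cv2.imwrite("pics/w1.png",im)
s=manip.read_state();print(s["clock"],s["eef_pos"],s["eef_rot"]*1,s["wrist_force"])
E
```

```text
clock: 1.03
eef_pos: [380.3, -130.1, 205.6]
eef_rot: [3.141, -0.0, -0.045]
wrist_force: [0.2, -0.5, -0.9]
finger_gap: 94.3
finger_force: 0.0
clock: 1.45
eef_pos: [456.4, 54.2, 205.5]
eef_rot: [3.142, -0.0, -0.045]
wrist_force: [0.3, -1.2, -0.2]
finger_gap: 94.0
finger_force: 0.0
1.5 [458.11572875  58.95309475 205.42255546] [-3.14007484e+00 -7.50354989e-04 -4.19338284e-02] [-0.51013417  3.58394603 -1.29361482]
```

View pics/w1.png

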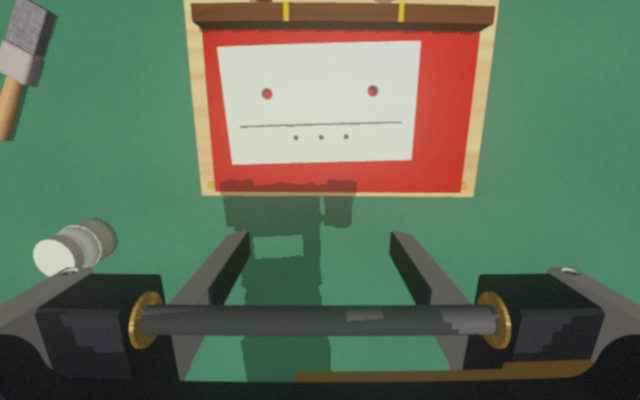

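The wrist view shows the template at px (218–420, 40–165), with holes at (267,93) and (372,91). The yellow pin marks are at x = 286 and x = 401, and the backstop's foot is at y of about 28. I'll measure from this view.

```bash
cat > m.py <<'E'
from h import *
import sys
def meas(save=None):
    im,c=cam("wrist"); b=im.astype(int)
    if save: cv2.imwrite(save,im)
    lim=np.zeros(im.shape[:2],bool);lim[:225]=1
    red=lim&(b[...,2]>90)&(b[...,1]<60)&(b[...,0]<60)
    wh=lim&(b.min(2)>130)
    n,l,st,ce=cv2.connectedComponentsWithStats(wh.astype(np.uint8));k=1+st[1:,4].argmax()
    ct=blob(l==k); p=cv2.approxPolyDP(cv2.convexHull(ct),12,True)[:,0]
    print("white corners px",p.tolist(), "z31/36/41", [onplane(p,c,z)[:,:2].round(1).tolist() for z in (31,41)])
    cs,_=cv2.findContours((l==k).astype(np.uint8),cv2.RETR_LIST,cv2.CHAIN_APPROX_NONE)
    hs=[np.mean(q[:,0],0) for q in cs if 30<cv2.contourArea(q)<400]
    if hs: print("holes",np.round(hs,1).tolist(),[onplane(hs,c,z)[:,:2].round(1).tolist() for z in(31,40)])
    hsv=cv2.cvtColor(im,cv2.COLOR_BGR2HSV)
    ye=lim&(hsv[...,0]>20)&(hsv[...,0]<33)&(hsv[...,1]>170)&(hsv[...,2]>100)
    n,l,st,ce=cv2.connectedComponentsWithStats(ye.astype(np.uint8))
    q=[ce[i] for i in range(1,n) if st[i,4]>25];print("yellow",np.round(q,1).tolist(),onplane(q,c,48)[:,:2].round(1).tolist() if q else 0)
    p=cv2.approxPolyDP(cv2.convexHull(blob(red)),6,True)[:,0];print("red",p.tolist(),onplane(p,c,21)[:,:2].round(1).tolist())
if __name__=="__main__": 
    meas(sys.argv[1] if len(sys.argv)>1 else None); s=manip.read_state();print(s["clock"],np.round(s["eef_pos"],1),np.round(s["eef_rot"],4),np.round(s["wrist_force"],1))
E
python3 m.py
```

```text
white corners px [[425, 43], [414, 161], [236, 164], [222, 48]] z31/36/41 [[[619.5, -65.5], [487.6, -58.0], [492.6, 161.0], [623.7, 162.5]], [[617.1, -62.1], [488.9, -54.8], [493.8, 158.0], [621.1, 159.4]]]
holes [[271.7, 94.8], [376.9, 92.2]] [[[571.1, 110.4], [568.9, -11.7]], [[570.2, 109.0], [568.0, -10.0]]]
yellow [[291.0, 12.8], [406.3, 13.8]] [[649.5, 81.3], [644.1, -38.9]]
red [[252, 188], [222, 191], [220, 184], [241, 180]] [[459.7, 146.7], [457.3, 186.3], [466.7, 187.7], [470.7, 159.8]]
1.55 [457.1  56.1 205.1] [-3.141e+00  2.000e-04 -4.010e-02] [-0.2 -0.7 -0.8]
```

```bash
python3 -m inch '[{"gripper":1,"dx":0,"dy":-0.004,"dz":-0.038,"wx":0,"wy":0,"wz":0},{"gripper":1,"dx":0,"dy":-0.004,"dz":-0.076,"wx":0,"wy":0,"wz":0},{"gripper":1,"dx":0,"dy":-0.004,"dz":-0.114,"wx":0,"wy":0,"wz":0},{"gripper":1,"dx":0,"dy":-0.004,"dz":-0.150,"wx":0,"wy":0,"wz":0},{"gripper":1,"dx":0,"dy":-0.004,"dz":-0.170,"wx":0,"wy":0,"wz":0}]'
python3 -m inch '[{"gripper":1,"dx":0,"dy":0,"dz":-0.004,"wx":0,"wy":0,"wz":0},{"gripper":1,"dx":0,"dy":0,"dz":-0.009,"wx":0,"wy":0,"wz":0},{"gripper":1,"dx":0.003,"dy":0,"dz":-0.010,"wx":0,"wy":0,"wz":0},{"gripper":1,"dx":0.006,"dy":0,"dz":-0.010,"wx":0,"wy":0,"wz":0},{"gripper":1,"dx":0.010,"dy":0,"dz":-0.010,"wx":0,"wy":0,"wz":0}]'
python3 m.py pics/w2.png
```

```text
clock: 1.97
eef_pos: [454.2, 47.4, 32.0]
eef_rot: [3.141, 0.004, -0.045]
wrist_force: [0.1, 0.4, -0.2]
finger_gap: 94.0
finger_force: 0.0
clock: 2.38
eef_pos: [467.3, 48.0, 26.8]
eef_rot: [-3.141, -0.002, -0.045]
wrist_force: [-0.0, 0.3, -0.0]
finger_gap: 94.1
finger_force: 0.0
white corners px [[522, 0], [485, 208], [144, 216], [91, 0]] z31/36/41 [[[605.6, -68.7], [488.0, -59.0], [492.1, 160.4], [616.6, 167.0]], [[602.0, -62.2], [491.1, -53.1], [495.0, 153.8], [612.4, 160.0]]]
holes [[262.1, 168.1], [312.1, 167.1], [362.3, 166.1]] [[[519.5, 80.8], [518.7, 50.2], [518.0, 19.6]], [[520.6, 78.9], [520.0, 49.9], [519.3, 20.9]]]
yellow [] 0
red [[621, 0], [573, 223], [476, 224], [529, 2]] [[609.2, -136.0], [471.2, -129.2], [473.7, -59.8], [608.1, -79.4]]
2.4333 [467.9  48.   26.7] [-3.1414e+00 -2.7000e-03 -4.5000e-02] [ 0.4 -1.   0.5]
```

View pics/w2.png

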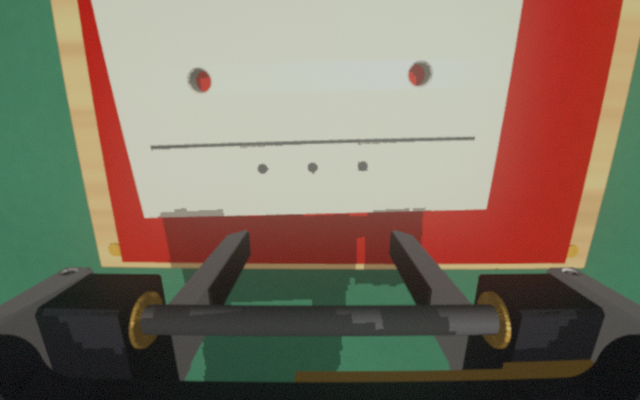

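The fingers are at the near edge (edge at y of about 212 px) and not touching it yet. Now I'll push forward in small steps and watch the force.

```bash
python3 -m inch '[{"gripper":1,"dx":0.004,"dy":0,"dz":-0.001,"wx":0,"wy":0,"wz":0},{"gripper":1,"dx":0.008,"dy":0,"dz":-0.001,"wx":0,"wy":0,"wz":0},{"gripper":1,"dx":0.011,"dy":0,"dz":-0.001,"wx":0,"wy":0,"wz":0},{"gripper":1,"dx":0.014,"dy":-0.001,"dz":-0.001,"wx":0,"wy":0,"wz":0},{"gripper":1,"dx":0.017,"dy":-0.001,"dz":-0.001,"wx":0,"wy":0,"wz":0}]'
python3 -m inch '[{"gripper":1,"dx":0.002,"dy":0,"dz":0,"wx":0,"wy":0,"wz":0},{"gripper":1,"dx":0.004,"dy":0,"dz":0,"wx":0,"wy":0,"wz":0},{"gripper":1,"dx":0.006,"dy":0,"dz":0,"wx":0,"wy":0,"wz":0},{"gripper":1,"dx":0.008,"dy":0,"dz":0,"wx":0,"wy":0,"wz":0},{"gripper":1,"dx":0.009,"dy":0,"dz":0,"wx":0,"wy":0,"wz":0}]'
python3 m.py
```

```text
clock: 2.85
eef_pos: [483.3, 47.0, 24.4]
eef_rot: [-3.142, 0.001, -0.045]
wrist_force: [-3.1, 1.1, 1.3]
finger_gap: 94.0
finger_force: 1.2
clock: 3.27
eef_pos: [492.4, 47.0, 24.4]
eef_rot: [3.142, -0.0, -0.045]
wrist_force: [-2.3, -0.1, 0.5]
finger_gap: 94.0
finger_force: 1.0
white corners px [[536, 0], [486, 224], [143, 224], [91, 0]] z31/36/41 [[[629.7, -75.8], [503.1, -60.4], [512.6, 159.6], [640.5, 164.1]], [[626.1, -68.9], [506.9, -54.4], [515.8, 152.9], [636.3, 157.1]]]
holes [[363.8, 189.3], [314.0, 189.1], [264.3, 189.6]] [[[529.2, 18.1], [530.6, 48.6], [531.7, 79.2]], [[531.2, 19.4], [532.6, 48.3], [533.6, 77.3]]]
yellow [] 0
red [[625, 5], [576, 224], [489, 224], [538, 1]] [[630.7, -137.4], [496.3, -130.3], [499.2, -68.5], [632.7, -83.9]]
3.3167 [492.4  47.   24.4] [ 3.1416e+00 -1.0000e-04 -4.5000e-02] [-1.   0.7 -0.6]
```

```bash
python3 -m inch '[{"gripper":1,"dx":0.001,"dy":0,"dz":0,"wx":0,"wy":0,"wz":0},{"gripper":1,"dx":0.002,"dy":0,"dz":0,"wx":0,"wy":0,"wz":0},{"gripper":1,"dx":0.003,"dy":0,"dz":0,"wx":0,"wy":0,"wz":0},{"gripper":1,"dx":0.004,"dy":0,"dz":0,"wx":0,"wy":0,"wz":0},{"gripper":1,"dx":0.004,"dy":0,"dz":0,"wx":0,"wy":0,"wz":0}]'
python3 -m inch '[{"gripper":1,"dx":0.001,"dy":0,"dz":0,"wx":0,"wy":0,"wz":0},{"gripper":1,"dx":0.001,"dy":0,"dz":0,"wx":0,"wy":0,"wz":0},{"gripper":1,"dx":0.002,"dy":0,"dz":0,"wx":0,"wy":0,"wz":0},{"gripper":1,"dx":0.002,"dy":0,"dz":0,"wx":0,"wy":0,"wz":0},{"gripper":1,"dx":0.002,"dy":0,"dz":0,"wx":0,"wy":0,"wz":0}]'
```

```text
clock: 3.73
eef_pos: [496.4, 47.0, 24.5]
eef_rot: [-3.142, -0.0, -0.045]
wrist_force: [-1.1, -0.5, -1.1]
finger_gap: 94.0
finger_force: 0.5
clock: 4.15
eef_pos: [498.3, 47.0, 24.5]
eef_rot: [-3.142, -0.0, -0.045]
wrist_force: [-1.1, -0.3, -0.2]
finger_gap: 94.3
finger_force: 0.6
```

```bash
python3 -m inch '[{"gripper":1,"dx":0.001,"dy":0,"dz":0,"wx":0,"wy":0,"wz":0},{"gripper":1,"dx":0.001,"dy":0,"dz":0,"wx":0,"wy":0,"wz":0},{"gripper":1,"dx":0.002,"dy":0,"dz":0,"wx":0,"wy":0,"wz":0},{"gripper":1,"dx":0.002,"dy":0,"dz":0,"wx":0,"wy":0,"wz":0},{"gripper":1,"dx":0.002,"dy":0,"dz":0,"wx":0,"wy":0,"wz":0}]'
python3 m.py
```

```text
clock: 4.57
eef_pos: [499.6, 47.1, 24.3]
eef_rot: [-3.141, 0.001, -0.045]
wrist_force: [-6.1, -0.9, 2.6]
finger_gap: 94.1
finger_force: 2.7
white corners px [[538, 0], [486, 224], [142, 223], [89, 0]] z31/36/41 [[[636.8, -76.5], [510.4, -60.1], [520.6, 160.2], [647.8, 165.1]], [[633.3, -69.6], [514.2, -54.1], [523.8, 153.4], [643.6, 158.0]]]
holes [[364.0, 190.0], [313.9, 190.0], [264.1, 189.8]] [[[536.0, 18.1], [537.4, 48.8], [538.8, 79.3]], [[538.1, 19.4], [539.4, 48.5], [540.8, 77.5]]]
yellow [] 0
red [[623, 19], [577, 224], [491, 223], [537, 16]] [[630.3, -136.9], [503.6, -130.7], [507.2, -69.5], [632.1, -83.8]]
4.6167 [499.7  47.1  24.3] [-3.1415e+00  1.4000e-03 -4.5100e-02] [-5.3  0.3  1.8]
```

The template is against the backstop and square: force 6 N, dots at −2.6°. Next I'll back off, raise the hand and swing round to the left side.

```bash
python3 -m inch '[{"gripper":1,"dx":-0.006,"dy":0,"dz":0,"wx":0,"wy":0,"wz":0},{"gripper":1,"dx":-0.014,"dy":0.001,"dz":0,"wx":0,"wy":0,"wz":0},{"gripper":1,"dx":-0.020,"dy":0.001,"dz":0.030,"wx":0,"wy":0,"wz":0},{"gripper":1,"dx":-0.020,"dy":0.001,"dz":0.070,"wx":0,"wy":0,"wz":0},{"gripper":1,"dx":-0.020,"dy":0.001,"dz":0.100,"wx":0,"wy":0,"wz":0}]'
python3 - <<'E'
from h import *
s=manip.read_state();print(np.round(s["joints"],2),np.round(manip.camera_info("wrist")["tool_from_camera"],2).tolist())
E
python3 m.py
```

```text
clock: 5.03
eef_pos: [479.6, 48.1, 126.7]
eef_rot: [-3.142, -0.001, -0.045]
wrist_force: [0.9, 0.2, 0.4]
finger_gap: 94.4
finger_force: 0.0
[ 0.02  0.23  1.8  -0.    1.11  1.64] [[0.0, -0.97, -0.26, 75.8], [1.0, 0.0, -0.0, 0.18], [0.0, -0.26, 0.97, -179.24], [0.0, 0.0, 0.0, 1.0]]
white corners px [[451, 23], [429, 176], [203, 175], [182, 22]] z31/36/41 [[[637.0, -72.0], [504.0, -59.1], [514.4, 159.8], [648.0, 159.5]], [[634.0, -67.8], [505.8, -55.4], [515.9, 155.6], [644.7, 155.3]]]
holes [[385.0, 87.0], [247.0, 86.6]] [[[586.7, -15.3], [592.5, 108.4]], [[585.7, -13.4], [591.3, 106.3]]]
yellow [[268.7, 8.8], [419.6, 9.1]] [[647.8, 81.3], [642.8, -39.0]]
red [[501, 131], [486, 224], [188, 224], [186, 214], [209, 188]] [[543.7, -131.6], [448.2, -126.7], [461.9, 187.7], [472.9, 188.0], [499.4, 159.8]]
5.0833 [482.2  48.2 132. ] [-3.141  -0.0091 -0.0447] [ 1.7 -1.   6. ]
```

```bash
python3 -m inch '[{"gripper":1,"dx":0.010,"dy":0.012,"dz":0,"wx":0,"wy":0,"wz":7},{"gripper":1,"dx":0.020,"dy":0.024,"dz":0,"wx":0,"wy":0,"wz":14},{"gripper":1,"dx":0.030,"dy":0.036,"dz":0,"wx":0,"wy":0,"wz":21},{"gripper":1,"dx":0.040,"dy":0.048,"dz":0,"wx":0,"wy":0,"wz":28},{"gripper":1,"dx":0.050,"dy":0.060,"dz":0,"wx":0,"wy":0,"wz":35}]'
python3 -m inch '[{"gripper":1,"dx":0.010,"dy":0.018,"dz":0,"wx":0,"wy":0,"wz":7},{"gripper":1,"dx":0.020,"dy":0.036,"dz":0,"wx":0,"wy":0,"wz":14},{"gripper":1,"dx":0.030,"dy":0.054,"dz":0,"wx":0,"wy":0,"wz":21},{"gripper":1,"dx":0.040,"dy":0.072,"dz":0,"wx":0,"wy":0,"wz":28},{"gripper":1,"dx":0.045,"dy":0.085,"dz":0,"wx":0,"wy":0,"wz":35}]'
python3 -m inch '[{"gripper":1,"dx":0,"dy":0,"dz":0,"wx":0,"wy":0,"wz":7},{"gripper":1,"dx":0,"dy":0,"dz":0,"wx":0,"wy":0,"wz":14},{"gripper":1,"dx":0,"dy":0,"dz":0,"wx":0,"wy":0,"wz":20},{"gripper":1,"dx":0,"dy":0,"dz":0,"wx":0,"wy":0,"wz":20},{"gripper":1,"dx":0,"dy":0,"dz":0,"wx":0,"wy":0,"wz":20}]'
```

```text
clock: 5.5
eef_pos: [530.3, 108.7, 124.3]
eef_rot: [3.141, -0.001, 0.572]
wrist_force: [-0.1, -0.3, 0.2]
finger_gap: 94.3
finger_force: 0.0
clock: 5.92
eef_pos: [575.5, 194.4, 124.1]
eef_rot: [3.141, -0.0, 1.183]
wrist_force: [0.8, -0.1, -0.1]
finger_gap: 93.9
finger_force: 0.0
clock: 6.33
eef_pos: [575.0, 193.0, 124.3]
eef_rot: [3.141, -0.0, 1.523]
wrist_force: [-0.4, -0.9, -0.2]
finger_gap: 94.2
finger_force: 0.0
```

```bash
python3 -m inch '[{"gripper":1,"dx":0,"dy":0,"dz":-0.030,"wx":0,"wy":0,"wz":0},{"gripper":1,"dx":0,"dy":0,"dz":-0.060,"wx":0,"wy":0,"wz":0},{"gripper":1,"dx":0,"dy":0,"dz":-0.085,"wx":0,"wy":0,"wz":0},{"gripper":1,"dx":0,"dy":0,"dz":-0.095,"wx":0,"wy":0,"wz":0},{"gripper":1,"dx":0,"dy":0,"dz":-0.099,"wx":0,"wy":0,"wz":0}]'
python3 -m inch '[{"gripper":1,"dx":0,"dy":-0.004,"dz":0,"wx":0,"wy":0,"wz":0},{"gripper":1,"dx":0,"dy":-0.009,"dz":0,"wx":0,"wy":0,"wz":0},{"gripper":1,"dx":-0.001,"dy":-0.014,"dz":0,"wx":0,"wy":0,"wz":0},{"gripper":1,"dx":-0.001,"dy":-0.018,"dz":0,"wx":0,"wy":0,"wz":0},{"gripper":1,"dx":-0.001,"dy":-0.021,"dz":0,"wx":0,"wy":0,"wz":0}]'
python3 -m inch '[{"gripper":1,"dx":0,"dy":-0.002,"dz":0,"wx":0,"wy":0,"wz":0},{"gripper":1,"dx":0,"dy":-0.004,"dz":0,"wx":0,"wy":0,"wz":0},{"gripper":1,"dx":0,"dy":-0.006,"dz":0,"wx":0,"wy":0,"wz":0},{"gripper":1,"dx":0,"dy":-0.008,"dz":0,"wx":0,"wy":0,"wz":0},{"gripper":1,"dx":0,"dy":-0.010,"dz":0,"wx":0,"wy":0,"wz":0}]'
python3 - <<'E'
from h import *
im,c=cam("top");cv2.imwrite("pics/t2.png",cv2.resize(im[130:245,240:385],None,fx=5,fy=5,interpolation=cv2.INTER_CUBIC))
E
```

```text
clock: 6.75
eef_pos: [574.3, 192.8, 23.9]
eef_rot: [-3.139, 0.001, 1.523]
wrist_force: [-0.2, 0.8, 0.2]
finger_gap: 93.9
finger_force: 0.0
clock: 7.17
eef_pos: [574.6, 171.4, 26.4]
eef_rot: [3.14, -0.0, 1.525]
wrist_force: [-0.2, 0.1, -0.7]
finger_gap: 94.1
finger_force: 0.0
clock: 7.58
eef_pos: [574.2, 162.2, 25.6]
eef_rot: [3.142, -0.0, 1.526]
wrist_force: [-0.5, 2.9, 0.4]
finger_gap: 94.2
finger_force: 1.3
```

View pics/t2.png

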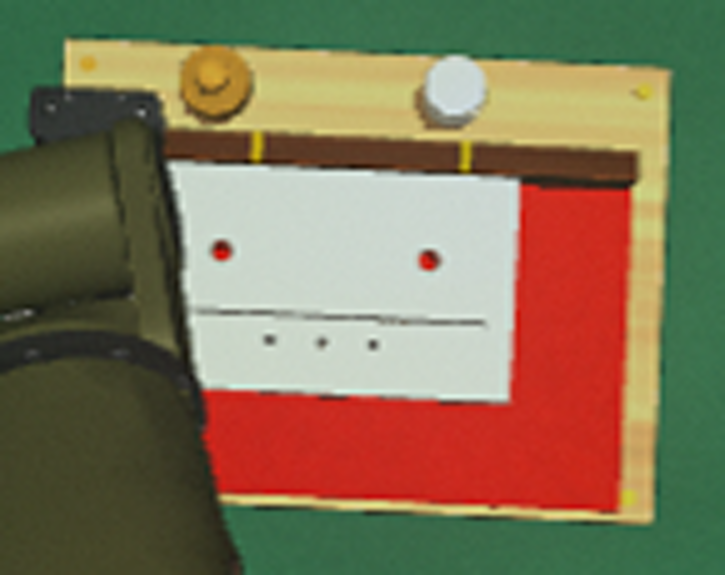

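The template is still square against the backstop; the holes at (222,250) and (429,260) have to move right to the pin marks. Contact force is 2.9 N, so I'll keep pushing.

```bash
python3 -m inch '[{"gripper":1,"dx":0,"dy":-0.002,"dz":0,"wx":0,"wy":0,"wz":0},{"gripper":1,"dx":0,"dy":-0.005,"dz":0,"wx":0,"wy":0,"wz":0},{"gripper":1,"dx":0,"dy":-0.007,"dz":0,"wx":0,"wy":0,"wz":0},{"gripper":1,"dx":0,"dy":-0.009,"dz":0,"wx":0,"wy":0,"wz":0},{"gripper":1,"dx":0,"dy":-0.011,"dz":0,"wx":0,"wy":0,"wz":0}]'
cat > t.py <<'E'
from h import *
im,c=cam("top"); b=im.astype(int)
wh=np.zeros(im.shape[:2],bool);wh[158:225,262:365]=1;wh&=b.min(2)>130
n,l,st,ce=cv2.connectedComponentsWithStats(wh.astype(np.uint8));k=1+st[1:,4].argmax()
s=b[...,2]-b[...,1]; hull=cv2.fillConvexPoly(np.zeros(im.shape[:2],np.uint8),cv2.convexHull(blob(l==k)),1)
hull=cv2.erode(hull,np.ones((9,9)))>0
w=np.where(hull,np.clip(s-25,0,None),0)
n,l,st,ce=cv2.connectedComponentsWithStats((w>0).astype(np.uint8))
for i in range(1,n):
    if st[i,4]<4: continue
    y,x=np.nonzero(l==i);q=w[y,x];p=[(x*q).sum()/q.sum(),(y*q).sum()/q.sum()]
    P=onplane([p],c,40)[0][:2]; d=P-[645.3,21.15]; print(np.round(p,1),st[i,4],P.round(1),"jig y",round(d@[.0449,.999],1),"x",round(d@[.999,-.0449]+75,1))
print("dark/centre",[im[int(round(y)),int(round(x))].tolist() for x,y in ce[1:]])
E
python3 t.py
```

```text
clock: 8.05
eef_pos: [574.1, 150.9, 25.4]
eef_rot: [-3.141, -0.0, 1.526]
wrist_force: [-2.6, 3.1, 2.3]
finger_gap: 93.8
finger_force: 1.5
[287.6 180.1] 13 [589.1  90.5] jig y 66.8 x 15.7
[328.6 182. ] 13 [583.5 -27.8] jig y -51.6 x 15.5
dark/centre [[24, 34, 191], [28, 39, 173]]
```

```bash
python3 -m inch '[{"gripper":1,"dx":0,"dy":-0.001,"dz":0,"wx":0,"wy":0,"wz":0},{"gripper":1,"dx":0,"dy":-0.002,"dz":0,"wx":0,"wy":0,"wz":0},{"gripper":1,"dx":0,"dy":-0.003,"dz":0,"wx":0,"wy":0,"wz":0},{"gripper":1,"dx":0,"dy":-0.004,"dz":0,"wx":0,"wy":0,"wz":0},{"gripper":1,"dx":0,"dy":-0.004,"dz":0,"wx":0,"wy":0,"wz":0}]'
python3 -m inch '[{"gripper":1,"dx":0,"dy":-0.0005,"dz":0,"wx":0,"wy":0,"wz":0},{"gripper":1,"dx":0,"dy":-0.001,"dz":0,"wx":0,"wy":0,"wz":0},{"gripper":1,"dx":0,"dy":-0.0015,"dz":0,"wx":0,"wy":0,"wz":0},{"gripper":1,"dx":0,"dy":-0.002,"dz":0,"wx":0,"wy":0,"wz":0},{"gripper":1,"dx":0,"dy":-0.002,"dz":0,"wx":0,"wy":0,"wz":0}]'
python3 t.py
```

```text
clock: 8.52
eef_pos: [574.2, 146.7, 25.4]
eef_rot: [3.142, 0.0, 1.526]
wrist_force: [1.0, 0.1, -0.1]
finger_gap: 94.3
finger_force: 0.0
clock: 8.93
eef_pos: [574.2, 144.9, 25.5]
eef_rot: [3.142, 0.0, 1.526]
wrist_force: [-0.1, -0.7, -0.6]
finger_gap: 93.8
finger_force: 0.0
[331.4 184.2] 5 [577.1 -35.8] jig y -60.0 x 9.5
dark/centre [[92, 100, 131], [113, 123, 163], [76, 83, 97]]
```

The contact force went to zero and the red in the holes has gone, so it has probably dropped. I'll take the hand away and check.

```bash
python3 -m inch '[{"gripper":1,"dx":0,"dy":0.010,"dz":0,"wx":0,"wy":0,"wz":0},{"gripper":1,"dx":0,"dy":0.030,"dz":0,"wx":0,"wy":0,"wz":0},{"gripper":1,"dx":0,"dy":0.040,"dz":0.030,"wx":0,"wy":0,"wz":0},{"gripper":1,"dx":0,"dy":0.040,"dz":0.070,"wx":0,"wy":0,"wz":0},{"gripper":1,"dx":0,"dy":0.040,"dz":0.110,"wx":0,"wy":0,"wz":0}]'
python3 -m inch '[{"gripper":1,"dx":-0.030,"dy":0,"dz":0.010,"wx":0,"wy":0,"wz":0},{"gripper":1,"dx":-0.060,"dy":0.020,"dz":0.020,"wx":0,"wy":0,"wz":0},{"gripper":1,"dx":-0.090,"dy":0.040,"dz":0.030,"wx":0,"wy":0,"wz":0},{"gripper":1,"dx":-0.120,"dy":0.060,"dz":0.040,"wx":0,"wy":0,"wz":0},{"gripper":1,"dx":-0.150,"dy":0.080,"dz":0.050,"wx":0,"wy":0,"wz":0}]'
python3 - <<'E'
from h import *
im,c=cam("top");a=cv2.resize(im[130:245,240:385],None,fx=4,fy=4,interpolation=cv2.INTER_CUBIC)
im,_=cam("scene");b=cv2.resize(im[150:290,200:420],(580,369)[:2],interpolation=cv2.INTER_CUBIC)
cv2.imwrite("pics/f.png",cv2.resize(np.vstack([a,b[:, :580]]),None,fx=.7,fy=.7))
E
```

```text
clock: 9.4
eef_pos: [573.3, 186.3, 136.1]
eef_rot: [-3.14, 0.001, 1.527]
wrist_force: [0.7, 0.1, -0.3]
finger_gap: 93.8
finger_force: 0.0
clock: 9.82
eef_pos: [422.5, 266.1, 186.1]
eef_rot: [3.141, -0.0, 1.526]
wrist_force: [0.3, 0.5, -0.4]
finger_gap: 94.2
finger_force: 0.0
```

View pics/f.png

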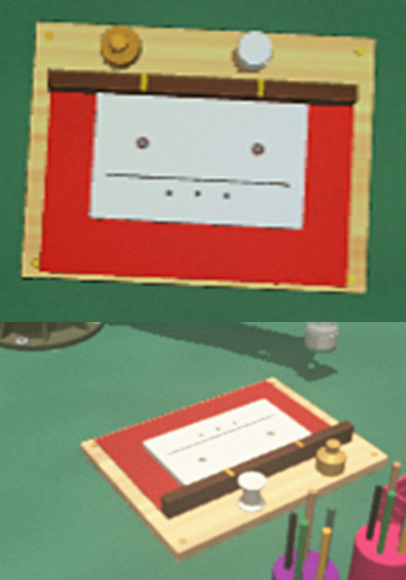

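Both holes, at (142,142) and (258,149), are filled by the steel pins and line up with the yellow marks. The plate lies flat and the hand is clear, so I'm handing the job in.

```bash
python3 -c "
from cell import manip
print(manip.sign_off())"
```

```text
the job is handed in; nothing more can be done
None
```

The template is seated: both holes are over the pins and it lies flat on the red cover. It was only pushed, the hand is clear, and I handed the job in after about 10 s on the robot's clock.

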